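Find the slot height of a film coater with a comb gauge

ROBOT

A 6-joint arm with a two-finger parallel gripper is mounted at the origin on a cart in front of the work surface, level with it; the furniture and walls round the work are solid. World frame = base frame: x ahead of the robot, y to its left, z up, the work surface at z = 0. Lengths are in m, angles in degrees, forces in N, time in s.
With the tool pointing down it reaches from about 0.375 to 0.9 m from the base axis. Payload 3.1 kg.
Tool frame: the origin (TCP) lies midway between the tips of the shut fingers; the grasp point (between the pads) lies 19 mm behind it; x points along the fingers, z is the direction in which the jaws open and shut, and the axes are right-handed (so a half turn about x gives the same grasp; the last joint's range is limited). The gripper opens to 87 mm and grips with 3 to 60 N. Pads are 19 mm wide; open, the fingers measure 117 mm over their backs; the gripper's body (75 mm by 190 mm) begins 51 mm behind the grasp point.
Start: joints at [-82.076, 30.224, 82.088, -0, 67.689, -10.227], TCP at [0.195, -0.594, 0.223] pointing down, gripper open.
Joint ranges: [-176.69, 176.69], [-43.24, 126.21], [12.49, 139.97], [-82, 262], [0, 151.66], [-163.58, 163.58]. Speed limits (degrees/s): [159.86, 159.86, 180, 180, 180, 180].

INTERFACE

Orientations are given as a 3x3 rotation matrix whose columns are the frame's x, y, z axes.
In Python, from rig import * gives the robot as it stands.
- The arm moves only by the tool play_rows, never from a script. Its argument "rows" is a list that holds one entry, the list of rows, each a list of 7 numbers: the shift along the tool's x, y, z in m, then the turn, a rotation vector about the tool's x, y, z in degrees, then the finger opening in m, from 0 to 0.087. A call has 1 to 12 rows; each row is the pose to reach, as a shift and turn from the pose commanded when the call began, along the tool's axes at that moment; what a row does not reach only later rows make up. A row lasts 1/10 s, in which the tool goes at most 50 mm and 8.59 degrees, less where a joint would pass 70% of its speed; a pose out of reach is approached as far as the arm can. A call with a gripper value outside its range is refused whole. The fingers move at their own pace and stop on an object; the grip force is fixed at half the most. Time passes only in rows, so rows that repeat a pose let the fingers close. It gives the time, the measured TCP pose, the force and the opening at its end, in the units of the state.
- read_state(): the state, without advancing time (a new reading comes with each control period).
- capture(name): name is "scene" or "top"; returns a dict with "pixels" (480x640x3 uint8, red, green, blue), "intrinsics" (3x3 intrinsics, pixels), "k1" (the pictures are not rectified: a ray, as slopes to the right and down, at radius r is drawn at 1 + k1 r^2 times it, then the intrinsics apply), "rvec" (rotation vector, rad) and "tvec" (3), from world to camera coordinates, as OpenCV has them. Camera axes: x right, y down, z forward; pixel columns grow to the right and rows downward; lengths in m; the calibration is good to about 2 mm. A picture is of the moment at which its call begins. There is no depth.
- hand_in(): hands the job in, once; it reports no verdict.
Trained networks look in the newest picture that a camera, given by its name, has taken for a name from the list of things; names that differ only in an ending like _2 or _b are one class to them, and where a whole thing is asked for, a point or a joint stands for the part that bears it (a point fixed in the world has none). Each returns a list of dicts, best first, with "p" (0 to 1); they miss things now and then, are a little off and sometimes report something else, mostly with a low value. They report only what shows in the picture. A call takes as long as a camera call. They do not tell look-alikes from the thing itself.
- trace(camera, target): "mask" (480x640 bool, what is visible of it) and "at" ([column, row] in pixels, amid what is visible of it).
The state is a dict: "time_s": time; "joint_positions": joint angles; "qvel": joint speeds; "tau": joint torques, N m; "position": TCP position; "tcp_rot": TCP orientation; "force": force on the tool from outside, world axes, zero at the start; "moment": the same for the moment, N m; "opening": opening from 0.0 (shut) to 1.0 (fully open).
Only numpy, scipy, OpenCV 4.12 (cv2) and the standard library are available. Lean on these libraries where they do the work, as an engineer would, in place of code of your own. Each camera call takes 0.05 s, during which the arm holds its last target.

TASK

Find the height of the slot under the film coater's blade with the comb gauge: slide its leaves flat along the table into the slot, working up from the thinnest, until you feel one bind against the blade, without forcing it (a light push of a few newtons tells; never as much as 20). Then leave the gauge lying on the table, let go, with the thickest leaf that does pass pushed home to the back stop of the slot. Disturb nothing else on the table.

Things in the scene. Friction and masses are not known exactly. Their poses are not given: they have to be found in the camera images.
- coater: Bench film coater, fixed. Origin: on the table under the middle of the front face of its 24 mm wide, 8 mm thick steel blade; x points horizontally into the slot from its open front, z up. The slot lies between the bare table and the blade's lower edge. Its height is unknown, between 5 and 12 mm; each leaf is at least 1 mm above or below it. A blue block (74 mm wide, 55 mm high) starts 58 mm behind the blade.
- head_top (a point): Top of the coater's aluminium head (28 mm wide, 48 mm high, yellow in front; 61 mm at the black knob), above the blade's front face; axes as the coater. The head overhangs the table; an apron 5.5 mm in front of the blade hides the blade's edge and ends 16 mm above the table. Pushed inwards, the head with its stop, and the blade by itself, give on springs, 1.5 N per mm, up to 15 mm.
- back_stop (a point): Foot of the slot's back stop, part of the floating head, at table level: 30 mm in from the blade's front face. Between blade and stop the room is 20 mm high and open at both sides. Rest position; axes as the coater. The rules know three blades, low, mid and high (4, 7 or 10 mm leaf passes, the next binds); which one is fitted is not told.
- gauge_handle (a point): Middle of the comb gauge's upright orange handle, 42 mm above the gauge's flat underside. Handle 24 mm in x, 18 mm in y, its top 62 mm above the underside. It stands on the middle of an aluminium bar 24 x 126 x 14 mm (y is the long way) lying on the table; x is the way the leaves point, z up. Loose.
- gauge: The whole comb gauge, about 220 g; origin on its underside below the handle. Four steel leaves, 16 mm wide, lie flat on the table and stick out 70 mm from the bar to +x, tips 82 mm ahead of the handle's middle. At y = +54, +18, -18, -54 mm they are 4, 7, 10, 13 mm thick (one to four black dots on the bar).
- leaf1_tip (a point): Underside of the tip of the 4 mm leaf (1 dot), middle of its width; axes as the gauge.
- leaf2_tip (a point): Underside of the tip of the 7 mm leaf (2 dots), middle of its width; axes as the gauge.
- leaf3_tip (a point): Underside of the tip of the 10 mm leaf (3 dots), middle of its width; axes as the gauge.
- leaf4_tip (a point): Underside of the tip of the 13 mm leaf (4 dots), middle of its width; axes as the gauge.
- vial_mid (a point): Bystander: small clear vial with white cap, 32 mm wide, 74 mm high, loose; its middle. Leave alone.
- dropper_mid (a point): Bystander: small brown dropper bottle with orange bulb, 21 mm wide, 78 mm high, loose; its middle. Leave alone.
- jar_mid (a point): Bystander: white-capped jar, 44 mm wide, 78 mm high, loose; its middle. Leave alone.
Mind the look-alikes: they are no part of the job. Leave any red look-alike of the gauge alone. What is shaped like the coater but red is not meant.

How it is judged:
By the outcome, as a careful person would: the job done as asked, in the order asked, and still so for the second after the job is handed in, with the robot touching nothing.
It also fails if it takes over 51 s, if anything falls off the work surface, if the arm or the gripper's body presses on something with over 40 N, if the wrist force passes 120 N, or if a joint passes its speed limit or range.

## Working session

There is one attempt and no reset: what is moved stays moved. The work goes in short steps, Python scripts to look and compute and a tool call to move; the robot and the scene stay as the last step left them, time stands still between calls to the robot, and variables do not carry over. Pictures are saved under pics/ and viewed, and the job is handed in when it is done.

Besides the shell and the picture viewer there is one more tool, called after ">>>" as name([rows], argument=value, ...), one row to a line, values as JSON. play_rows: Moves the arm, as the interface text tells. Its arguments: {"type":"object","properties":{"rows":{"type":"array"}},"required":["rows"]}

```bash
ls; mkdir -p pics
cat > h.py <<'E'
from rig import *
import numpy as np, cv2
def shot(cam,fn):
    c=capture(cam); cv2.imwrite('pics/'+fn,cv2.cvtColor(np.asarray(c['pixels'],dtype=np.uint8),cv2.COLOR_RGB2BGR)); return c
def ray(c,uv):
    K=np.array(c['intrinsics']); k1=c['k1']
    d=np.array([(uv[0]-K[0,2])/K[0,0],(uv[1]-K[1,2])/K[1,1]])
    u=d.copy()
    for _ in range(30): u=d/(1+k1*(u@u))
    R=cv2.Rodrigues(np.array(c['rvec'],float))[0]; t=np.array(c['tvec'],float).ravel()
    return -R.T@t, R.T@np.array([u[0],u[1],1.])
def atz(c,uv,z):
    o,d=ray(c,uv); return o+d*(z-o[2])/d[2]
def proj(c,P):
    R=cv2.Rodrigues(np.array(c['rvec'],float))[0]; t=np.array(c['tvec'],float).ravel()
    q=np.atleast_2d(P)@R.T+t; u=q[:,:2]/q[:,2:]; u=u*(1+c['k1']*(u**2).sum(1,keepdims=True))
    K=np.array(c['intrinsics']); return u*[K[0,0],K[1,1]]+[K[0,2],K[1,2]]
E
python3 - <<'E'
from h import *
for cam in ['scene','top']:
    c=shot(cam,cam+'0.png'); print(cam,ray(c,(320,240)),c['k1'],c['intrinsics'])
    for t in ['coater','head_top','back_stop','gauge_handle','gauge','leaf1_tip','leaf2_tip','leaf3_tip','leaf4_tip','vial_mid','dropper_mid','jar_mid']:
        print(t,[(round(d['p'],2),np.round(d['at'],1).tolist(),int(d['mask'].sum())) for d in trace(cam,t)])
s=read_state(); print(s['time_s'],s['position'],s['tcp_rot'],s['force'])
E
```

```text
pics
scene (array([-0.31511816, -0.42145261,  0.87614058]), array([ 0.6476748 ,  0.40766054, -0.643769  ])) -0.20232143855618423 [[592.4817853    0.         320.40206578]
 [  0.         592.4817853  233.84759829]
 [  0.           0.           1.        ]]
coater [(0.83, [295.3, 293.6], 1479), (0.48, [400.9, 292.0], 1478)]
head_top [(0.67, [294.1, 292.0], 1545)]
back_stop [(0.84, [295.5, 296.0], 1527), (0.63, [404.9, 291.9], 1711)]
gauge_handle [(0.84, [400.6, 290.5], 1605), (0.79, [435.7, 370.1], 2148)]
gauge [(0.89, [432.3, 372.9], 1995), (0.67, [403.4, 290.9], 1538)]
leaf1_tip [(0.73, [432.8, 375.5], 2199), (0.63, [403.1, 293.7], 1441), (0.43, [414.1, 220.2], 199)]
leaf2_tip [(0.69, [400.7, 292.8], 1577)]
leaf3_tip [(0.96, [434.3, 375.7], 2255), (0.75, [401.6, 289.1], 1566)]
leaf4_tip [(0.89, [430.2, 371.0], 2110), (0.83, [400.2, 292.0], 1614)]
vial_mid [(0.83, [428.1, 241.5], 468), (0.55, [402.1, 289.0], 1488)]
dropper_mid [(0.51, [416.1, 221.0], 191)]
jar_mid [(0.85, [233.5, 169.6], 499)]
top (array([0.37025209, 0.08269301, 1.28815391]), array([ 0.14974424,  0.01961138, -0.988584
[... 467 characters left out ...]
gauge [(0.93, [401.0, 259.7], 1184), (0.73, [458.3, 319.3], 1377)]
leaf1_tip [(0.9, [404.0, 259.0], 1202), (0.62, [461.2, 321.6], 1272)]
leaf2_tip [(0.61, [460.6, 325.6], 1239)]
leaf3_tip [(0.69, [459.5, 323.5], 1217), (0.65, [396.4, 266.6], 1056)]
leaf4_tip [(0.98, [458.2, 323.1], 1387), (0.66, [400.3, 266.4], 1107)]
vial_mid [(0.46, [399.5, 207.0], 192)]
dropper_mid [(0.67, [377.5, 180.4], 98), (0.22, [399.3, 262.7], 1246)]
jar_mid [(0.53, [379.0, 181.5], 74)]
1.3 [ 0.19472146 -0.59388825  0.22253974] [[-6.16711690e-06  9.50230087e-01  3.11549004e-01]
 [-4.68703754e-06  3.11549004e-01 -9.50230087e-01]
 [-1.00000000e+00 -7.32042190e-06  2.53240496e-06]] [-0.05078867 -0.49531838  0.38716314]
```

View pics/scene0.png

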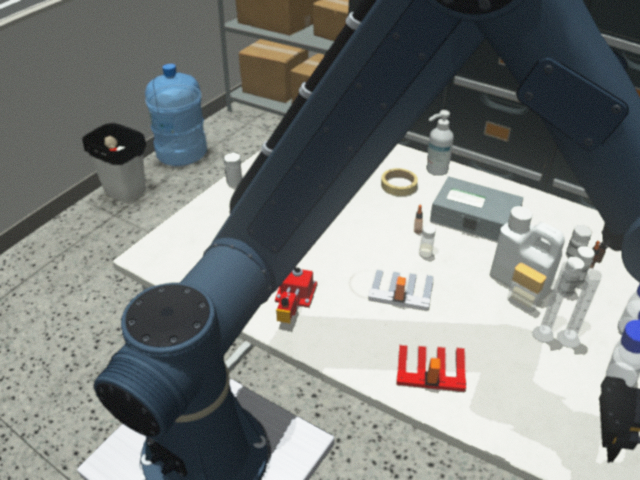

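View pics/top0.png

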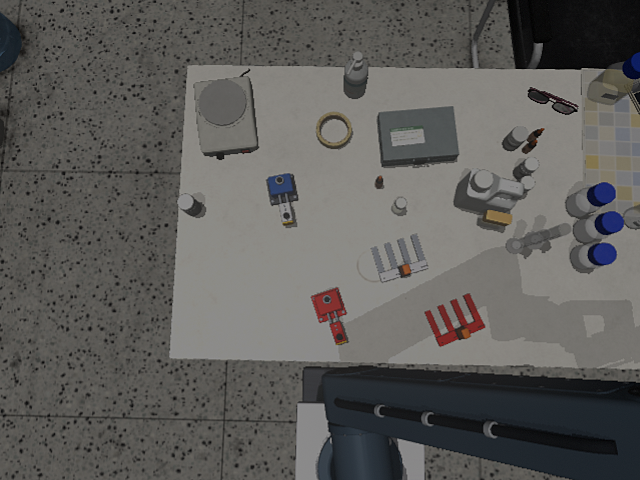

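Run:
```python
import cv2
a=cv2.imread('pics/top0.png')[150:370,240:520]; cv2.imwrite('pics/topc.png',cv2.resize(a,(800,628),interpolation=cv2.INTER_CUBIC)[:600])
a=cv2.imread('pics/scene0.png')[200:420,240:520]; cv2.imwrite('pics/scenec.png',cv2.resize(a,(800,628),interpolation=cv2.INTER_CUBIC)[:600])
```

```text
(no output)
```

View pics/topc.png

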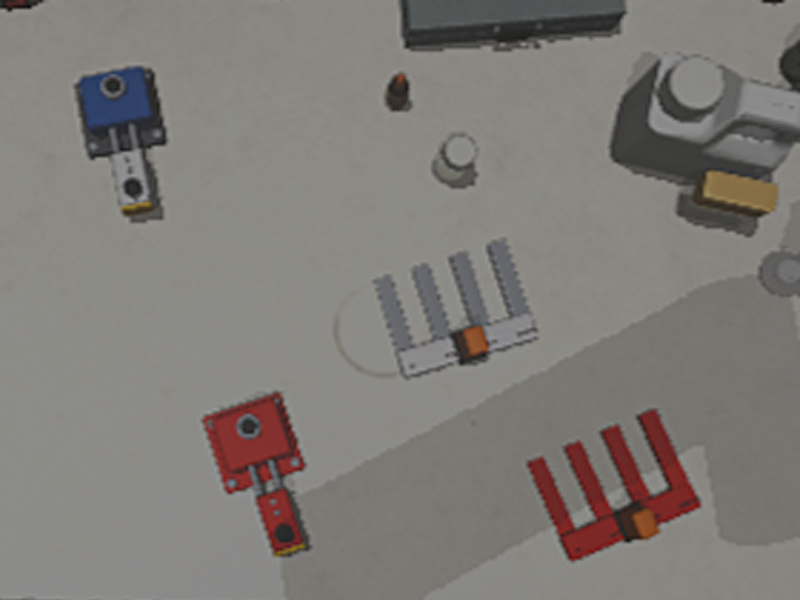

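View pics/scenec.png

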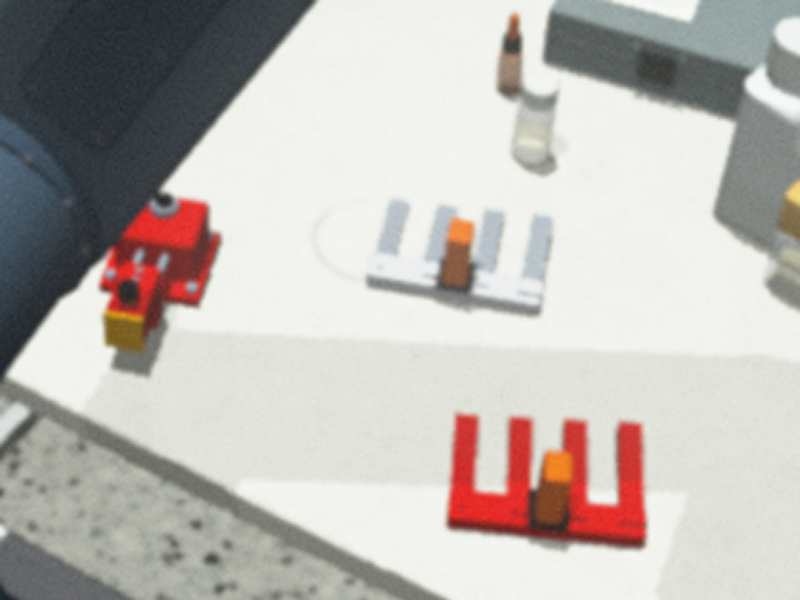

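Run:
```python
import cv2
I=cv2.imread('pics/top0.png'); S=cv2.imread('pics/scene0.png')
def crop(I,x,y,w,h,k,fn):
    a=cv2.convertScaleAbs(cv2.resize(I[y:y+h,x:x+w],None,fx=k,fy=k,interpolation=cv2.INTER_CUBIC),alpha=1.5)
    for i in range(0,w,10): cv2.putText(a,str(x+i),(i*k,10),0,.35,(0,0,255),1); cv2.line(a,(i*k,12),(i*k,18),(0,0,255),1)
    for i in range(0,h,10): cv2.putText(a,str(y+i),(0,i*k+4),0,.35,(0,0,255),1)
    cv2.imwrite(fn,a)
crop(I,365,225,70,60,10,'pics/g1.png'); crop(I,255,165,55,65,9,'pics/c1.png')
crop(S,360,260,80,55,10,'pics/g2.png')
```

```text
(no output)
```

View pics/g1.png

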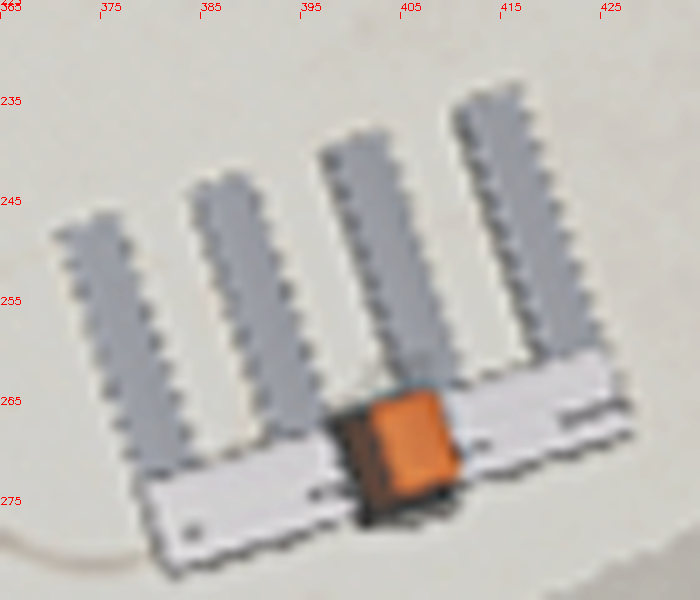

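View pics/c1.png

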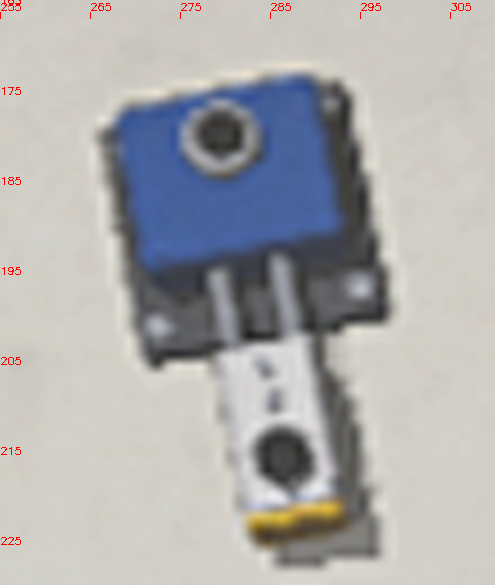

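View pics/g2.png

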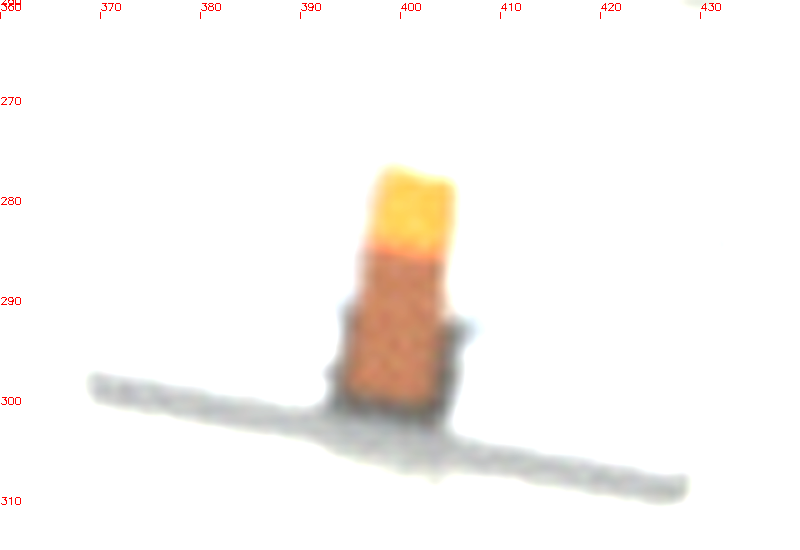

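```bash
cat > fit.py <<'E'
from h import *
from scipy.optimize import least_squares
c=capture('top')
L=.082
G=[(L,.062,.004,370.5,248.5),(L,.046,.004,376.8,246.2),(L,.026,.007,384.5,244),(L,.010,.007,390,242.2),(L,-.010,.010,398.5,240),(L,-.026,.010,403.7,238),
(L,-.046,.013,412.2,235.8),(L,-.062,.013,417,233.5),(.012,.063,.014,379,272.8),(.012,-.063,.014,425.5,260),(-.012,-.063,.014,428,265.5),
(.012,.009,.062,402.2,265.5),(.012,-.009,.062,408.5,264),(-.012,-.009,.062,410.8,272),(-.012,.009,.062,404,275)]
G=np.array(G)
def T(p,X): 
    a=p[2]; return np.c_[p[0]+np.cos(a)*X[:,0]-np.sin(a)*X[:,1],p[1]+np.sin(a)*X[:,0]+np.cos(a)*X[:,1],X[:,2]]
g=least_squares(lambda p:(proj(c,T(p,G[:,:3]))-G[:,3:]).ravel(),[.4,-.1,0.2],loss='soft_l1',x_scale=[.01,.01,.1])
print('gauge',g.x[:2],np.degrees(g.x[2])); print(np.round(g.fun.reshape(-1,2),1).tolist())
for n,uv,z in [('knob',(286.7,215.8),.061),('fl',(282.4,222.2),.048),('fr',(293.3,220.5),.048),('hl',(279.3,204),.048),('hr',(290.5,202.5),.048),('b1',(268.1,177.4),.055),('b2',(288.9,173.3),.055),('b3',(293.3,191.1),.055),('b4',(271.1,195),.055),('p1',(271.7,205.5),.005),('p2',(297.8,200.3),.005),('yl',(283.7,225.5),.048),('yr',(293.3,222.8),.048)]:
    print(n,np.round(atz(c,uv,z)[:2]*1000,1))
E
python3 fit.py
```

```text
gauge [ 0.48701029 -0.10895443] 17.286703579117646
[[0.5, -0.8], [0.0, -0.2], [-0.2, -0.3], [0.2, -0.2], [-0.8, -0.2], [-0.2, 0.1], [-1.1, -0.0], [-0.1, 0.6], [-0.1, 0.4], [0.1, -0.4], [0.5, 3.0], [-0.5, 0.0], [0.1, -0.5], [0.7, 0.8], [0.6, -0.2]]
knob [616.3 192.4]
fl [602.2 204. ]
fr [607.1 176.4]
hl [649.4 213.5]
hr [653.8 184.9]
b1 [717.  243.8]
b2 [728.8 190.7]
b3 [682.1 178. ]
b4 [670.9 234.5]
p1 [654.6 238. ]
p2 [669.9 169.2]
yl [593.7 200.4]
yr [601.1 176.2]
```

>>> play_rows([
  [[0,0.035,-0.03,0,0,0,0.05],[0,0.07,-0.06,0,0,0,0.05],[0,0.11,-0.09,0,0,0,0.05],[0,0.14,-0.12,0,0,0,0.05],[0,0.18,-0.155,0,0,0,0.05],[0,0.215,-0.185,0,0,0,0.05],[0,0.25,-0.216,0,0,0,0.05],[0,0.285,-0.246,0,0,0,0.05],[0,0.32,-0.276,0,0,0,0.05],[0,0.36,-0.31,0.8,0,0,0.05],[0.04,0.395,-0.34,0.8,0,0,0.05],[0.08,0.4288,-0.3698,0.8,0,0,0.05]],
])

```text
time_s: 2.55
position: [0.4804, -0.1228, 0.1585]
tcp_rot: [[0.005, 0.954, 0.299], [-0.002, 0.299, -0.954], [-1.0, 0.004, 0.004]]
force: [1.0, -1.2, 0.0]
opening: 0.571
```

Run:
```python
from h import *
s=read_state(); print(s['time_s'],s['position'],s['tcp_rot'],s['force'],s['opening'])
c=shot('scene','s1.png'); d=shot('top','t1.png')
print(proj(c,[[.487,-.109,.062]]))
I=cv2.imread('pics/s1.png')
```

```text
2.55 [ 0.48035014 -0.12279437  0.15846531] [[ 0.00469597  0.95425078  0.29897057]
 [-0.00237086  0.29898365 -0.95425529]
 [-0.99998616  0.00377234  0.00366641]] [ 0.95605749 -1.18759079  0.03476287] 0.570805311091897
[[401.83349838 280.11781253]]
```

View pics/s1.png

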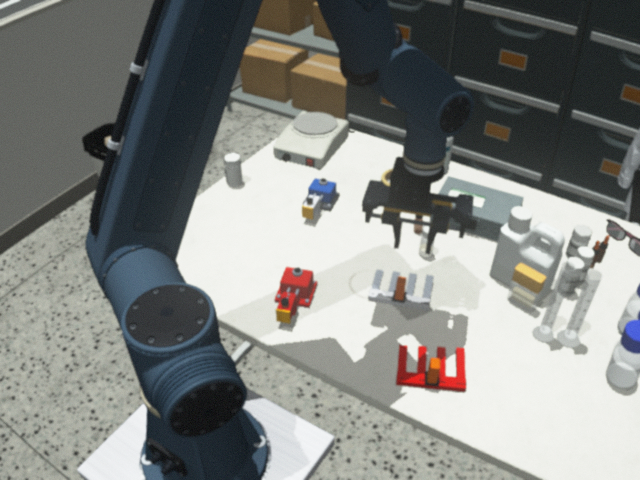

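View pics/t1.png

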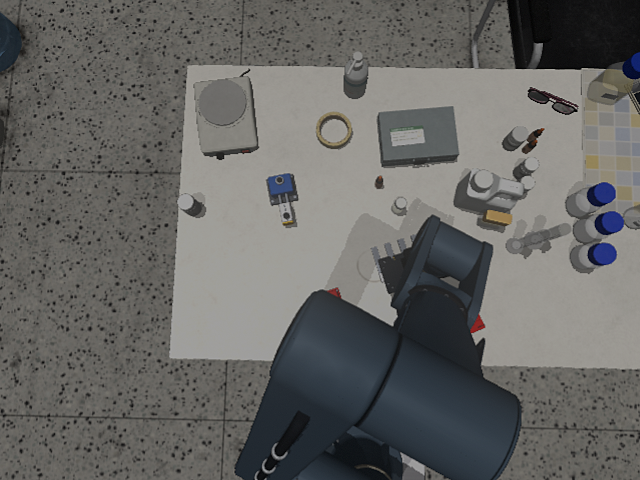

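>>> play_rows([
  [[0,0,0,0,0,0,0.05],[0,0,0,0,0,0,0.05],[0,0,0,0,0,0,0.05]],
])

```text
time_s: 2.95
position: [0.4785, -0.1255, 0.1589]
tcp_rot: [[0.002, 0.955, 0.296], [-0.001, 0.296, -0.955], [-1.0, 0.002, 0.002]]
force: [-0.4, -0.6, 0.3]
opening: 0.575
```

Run:
```python
import cv2
S=cv2.imread('pics/s1.png')
def crop(I,x,y,w,h,k,fn):
    a=cv2.resize(I[y:y+h,x:x+w],None,fx=k,fy=k,interpolation=cv2.INTER_CUBIC)
    for i in range(0,w,10): cv2.putText(a,str(x+i),(i*k,10),0,.35,(0,0,255),1); cv2.line(a,(i*k,12),(i*k,18),(0,0,255),1)
    for i in range(0,h,10): cv2.putText(a,str(y+i),(0,i*k+4),0,.35,(0,0,255),1)
    cv2.imwrite(fn,a)
crop(S,292,172,52,52,11,'pics/c2.png')
```

```text
(no output)
```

View pics/c2.png

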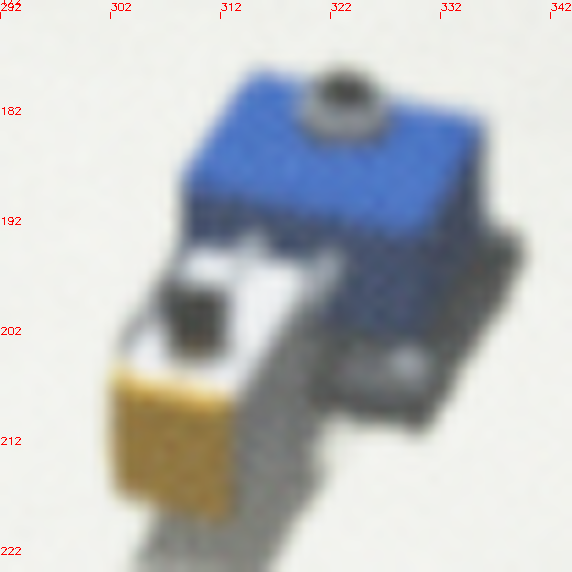

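Run:
```python
from h import *
c=capture('scene')
for n,uv,z in [('tl',(302.4,206.6),.048),('tr',(313.2,208.8),.048),('bl',(302.8,216.4),.016),('br',(313,219.2),.016),
 ('b1',(315,178.2),.055),('b2',(335.6,182.6),.055),('b3',(329.6,192.8),.055),('b4',(308.8,188.5),.055),('p2',(330.3,211),.004)]:
    print(n,np.round(atz(c,uv,z)[:2]*1000,1))
t=capture('top')
for v in ['vial_mid','dropper_mid']:
  for cc,cam in [(c,'scene'),(t,'top')]:
    for r in trace(cam,v)[:1]:
        m=r['mask']; ys,xs=np.nonzero(m); print(v,cam,r['p'],r['at'],xs.min(),xs.max(),ys.min(),ys.max(),atz(cc,r['at'],.037)[:2])
```

```text
tl [598.  202.2]
tr [604.4 176.4]
bl [601.6 204. ]
br [605.6 177.8]
b1 [704.2 235.6]
b2 [715.3 183. ]
b3 [670.9 172.8]
b4 [659.  224.3]
p2 [668.3 168.4]
vial_mid scene 0.81 [423.2, 243.3] 418 429 227 257 [ 0.64198167 -0.08750704]
vial_mid top 0.73 [398.4, 206.2] 391 405 197 213 [ 0.65148518 -0.09238131]
dropper_mid scene 0.68 [317.4, 200.4] 301 339 177 218 [0.65008364 0.19398085]
dropper_mid top 0.39 [378.0, 183.6] 375 382 176 186 [ 0.71038422 -0.03968379]
```

>>> play_rows([
  [[0.03,0.013,-0.0132,0,0,0,0.05],[0.06,0.013,-0.0132,0,0,0,0.05],[0.09,0.013,-0.0132,0,0,0,0.05],[0.12,0.013,-0.0132,0,0,0,0.05],[0.136,0.013,-0.0132,0,0,0,0.05],[0.136,0.013,-0.0132,0,0,0,0.05],[0.136,0.013,-0.0132,0,0,0,0.05]],
])

```text
time_s: 3.95
position: [0.4867, -0.1076, 0.0219]
tcp_rot: [[-0.0, 0.955, 0.298], [0.0, 0.298, -0.955], [-1.0, -0.0, -0.0]]
force: [0.0, -0.9, 0.4]
opening: 0.578
```

Run:
```python
from h import *
c=shot('scene','s2.png')
I=cv2.imread('pics/s2.png'); cv2.imwrite('pics/s2c.png',cv2.resize(I[180:340,330:490],None,fx=3.7,fy=3.7,interpolation=2))
```

```text
(no output)
```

View pics/s2c.png

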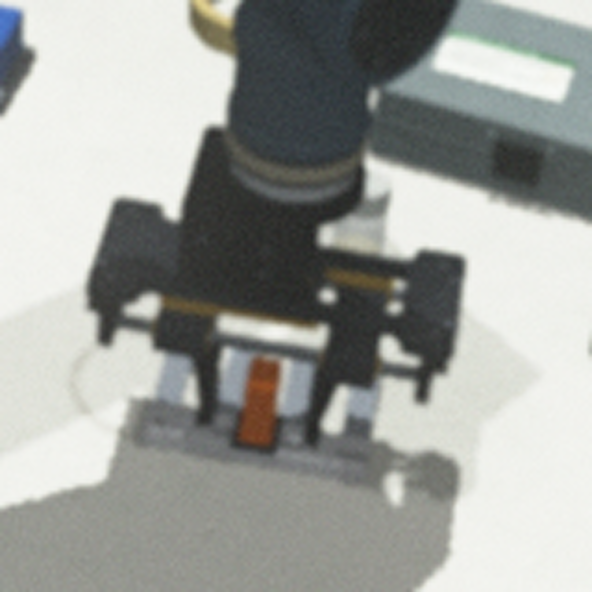

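>>> play_rows([
  [[0,0,0,0,0,0,0],[0,0,0,0,0,0,0],[0,0,0,0,0,0,0],[0,0,0,0,0,0,0],[0,0,0,0,0,0,0],[0,0,0,0,0,0,0]],
])

```text
time_s: 4.6
position: [0.4865, -0.1073, 0.0221]
tcp_rot: [[0.0, 0.954, 0.298], [0.0, 0.298, -0.954], [-1.0, 0.0, -0.0]]
force: [-0.5, 0.8, 4.4]
opening: 0.204
```

>>> play_rows([
  [[-0.006,0,0,0,0,0,0],[-0.006,0.012,-0.026,0.6,0,0,0],[-0.006,0.023,-0.051,1.2,0,0,0],[-0.006,0.035,-0.077,1.9,0,0,0],[-0.006,0.046,-0.102,2.5,0,0,0],[-0.006,0.058,-0.128,3.1,0,0,0],[-0.006,0.069,-0.153,3.8,0,0,0],[-0.006,0.081,-0.179,4.4,0,0,0],[-0.006,0.0926,-0.2044,5,0,0,0],[-0.006,0.0926,-0.2044,5,0,0,0],[-0.006,0.0926,-0.2044,5,0,0,0]],
])

```text
time_s: 5.7
position: [0.5136, 0.1158, 0.0278]
tcp_rot: [[-0.001, 0.976, 0.216], [-0.0, 0.216, -0.976], [-1.0, -0.001, 0.0]]
force: [-0.8, 0.1, -2.0]
opening: 0.207
```

```bash
cat > crop.py <<'E'
import cv2
def crop(fn,x,y,w,h,k,out):
    I=cv2.imread(fn)
    a=cv2.resize(I[y:y+h,x:x+w],None,fx=k,fy=k,interpolation=cv2.INTER_CUBIC)
    for i in range(0,w,10): cv2.putText(a,str(x+i),(i*k,10),0,.35,(0,0,255),1); cv2.line(a,(i*k,12),(i*k,18),(0,0,255),1)
    for i in range(0,h,10): cv2.putText(a,str(y+i),(0,i*k+4),0,.35,(0,0,255),1)
    cv2.imwrite(out,a)
E
python3 - <<'E'
from h import *
from crop import crop
s=read_state(); print(s['force'],s['position'])
c=shot('scene','s3.png'); shot('top','t3.png')
crop('pics/s3.png',260,170,130,110,6,'pics/s3c.png')
crop('pics/t3.png',250,160,110,100,6,'pics/t3c.png')
E
```

```text
[-0.7708762   0.11068082 -2.03038328] [0.51363899 0.11575987 0.02776515]
```

View pics/s3c.png

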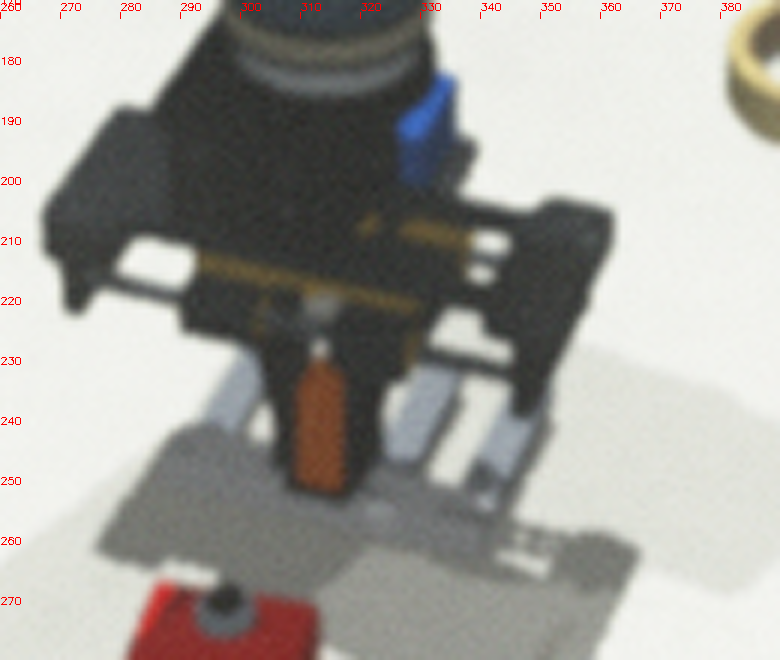

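View pics/t3c.png

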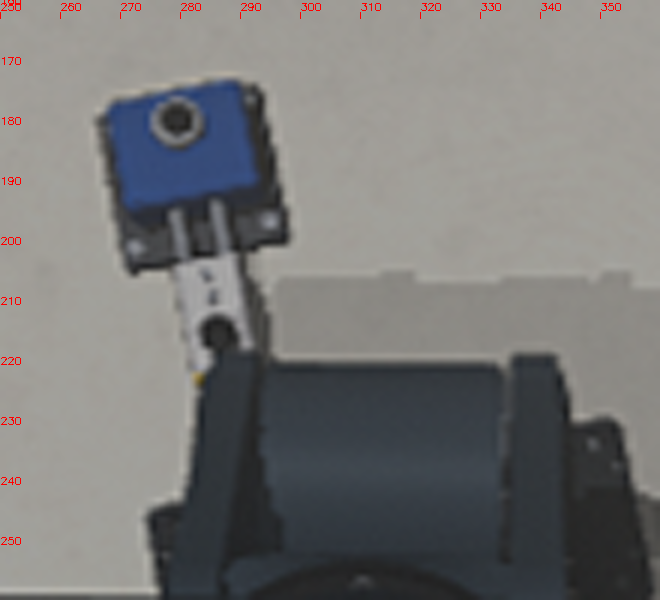

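```bash
cat > ov.py <<'E'
from h import *
def overlay(cam,fn,g,yaw,z0,O,cyaw,out,x,y,w,h,k):
    c=capture(cam); 
    cv2.imwrite(fn,cv2.cvtColor(np.asarray(c['pixels'],dtype=np.uint8),cv2.COLOR_RGB2BGR))
    I=cv2.resize(cv2.imread(fn)[y:y+h,x:x+w],None,fx=k,fy=k,interpolation=cv2.INTER_CUBIC)
    def box(o,a,x0,x1,y0,y1,z,col):
        P=np.array([(x0,y0),(x1,y0),(x1,y1),(x0,y1)]); ca,sa=np.cos(np.radians(a)),np.sin(np.radians(a))
        W=np.c_[o[0]+ca*P[:,0]-sa*P[:,1],o[1]+sa*P[:,0]+ca*P[:,1],np.full(4,z)]
        q=((proj(c,W)+.5-[x,y])*k).round().astype(int); cv2.polylines(I,[q],True,col,1)
    for yy,t in [(.054,.004),(.018,.007),(-.018,.010),(-.054,.013)]: box(g,yaw,.012,.082,yy-.008,yy+.008,z0+t,(0,200,0))
    box(g,yaw,-.012,.012,-.063,.063,z0+.014,(0,200,200)); box(g,yaw,-.012,.012,-.009,.009,z0+.062,(255,0,255))
    box(O,cyaw,-.0055,.04,-.014,.014,.048,(0,0,255)); box(O,cyaw,-.0055,-.0054,-.014,.014,.016,(0,0,255)); 
    cv2.imwrite(out,I)
E
python3 - <<'E'
from ov import *
overlay('scene','pics/s4.png',(.5136,.1158),12.5,.0057,(.607,.191),12.3,'pics/s4c.png',260,170,130,100,6)
E
```

```text
(no output)
```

View pics/s4c.png

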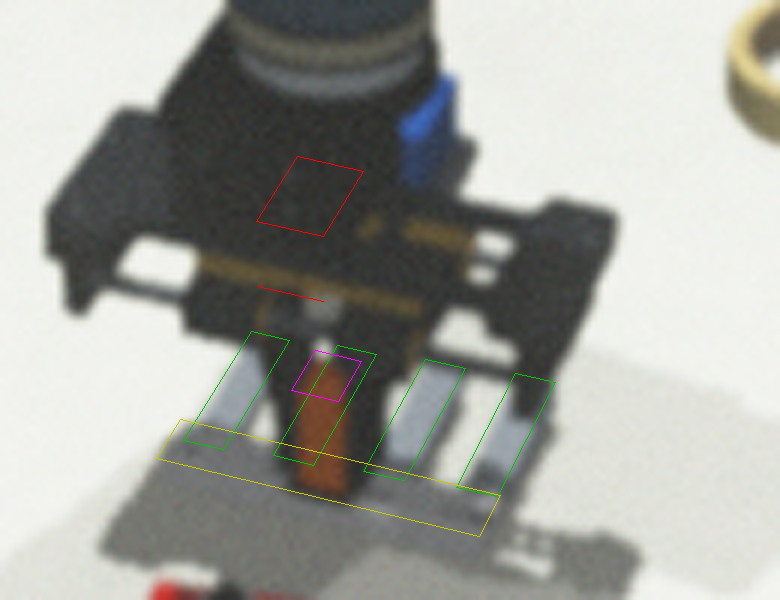

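Run:
```python
from ov import *
overlay('scene','pics/s5.png',(.5136,.1158),12.5,.0057,(.607,.191),12.3,'pics/s5c.png',283,220,70,45,11)
I=cv2.imread('pics/s5.png')[220:265,283:353]; cv2.imwrite('pics/s5d.png',cv2.convertScaleAbs(cv2.resize(I,None,fx=11,fy=11,interpolation=2),alpha=1.3))
```

```text
(no output)
```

View pics/s5c.png

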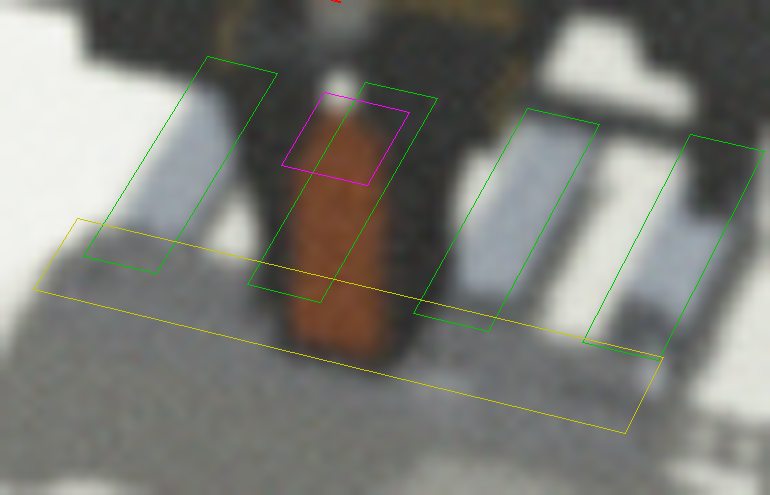

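View pics/s5d.png

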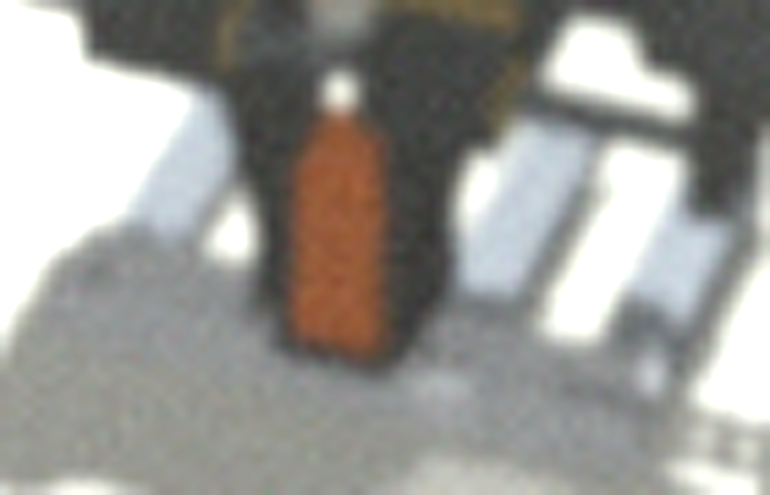

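>>> play_rows([
  [[0.003,0,-0.001,0,0,0,0],[0.006,0,-0.001,0,0,0,0],[0.006,0,-0.001,0,0,0,0],[0.006,0,-0.001,0,0,0,0]],
])

```text
time_s: 6.3
position: [0.5139, 0.1157, 0.022]
tcp_rot: [[0.0, 0.977, 0.214], [-0.0, 0.214, -0.977], [-1.0, 0.0, 0.0]]
force: [-0.3, -2.1, 3.9]
opening: 0.203
```

>>> play_rows([
  [[-0.0003,0,0,0,0,0,0],[-0.0003,0.004,0,0,0,0,0],[-0.0003,0.008,0,0,0,0,0],[-0.0003,0.012,0,0,0,0,0],[-0.0003,0.016,0,0,0,0,0],[-0.0003,0.02,0,0,0,0,0],[-0.0003,0.024,0,0,0,0,0],[-0.0003,0.027,0,0,0,0,0],[-0.0003,0.029,0,0,0,0,0]],
])

```text
time_s: 7.2
position: [0.5424, 0.1225, 0.022]
tcp_rot: [[-0.0, 0.977, 0.214], [0.0, 0.214, -0.977], [-1.0, -0.0, -0.0]]
force: [-2.7, -0.6, 2.9]
opening: 0.208
```

>>> play_rows([
  [[-0.0007,0.002,0,0,0,0,0],[-0.0007,0.004,0,0,0,0,0],[-0.0007,0.006,0,0,0,0,0]],
])

```text
time_s: 7.5
position: [0.5489, 0.1238, 0.0227]
tcp_rot: [[0.001, 0.977, 0.214], [0.0, 0.214, -0.977], [-1.0, 0.001, 0.0]]
force: [-0.3, 0.5, -1.8]
opening: 0.207
```

>>> play_rows([
  [[0,0.002,0,0,0,0,0],[0,0.004,0,0,0,0,0],[0,0.006,0,0,0,0,0],[0,0.008,0,0,0,0,0]],
])

```text
time_s: 7.9
position: [0.556, 0.1255, 0.0228]
tcp_rot: [[0.0, 0.977, 0.214], [0.0, 0.214, -0.977], [-1.0, 0.0, 0.0]]
force: [0.1, 0.2, -1.8]
opening: 0.205
```

>>> play_rows([
  [[0.0004,0.002,0,0,0,0,0],[0.0004,0.004,0,0,0,0,0],[0.0004,0.006,0,0,0,0,0],[0.0004,0.008,0,0,0,0,0]],
])

```text
time_s: 8.3
position: [0.5637, 0.1272, 0.0224]
tcp_rot: [[-0.0, 0.977, 0.214], [0.0, 0.214, -0.977], [-1.0, -0.0, -0.0]]
force: [0.3, 0.8, -1.9]
opening: 0.208
```

>>> play_rows([
  [[0,0.001,0,0,0,0,0],[0,0.002,0,0,0,0,0]],
])

```text
time_s: 8.5
position: [0.5656, 0.1276, 0.0224]
tcp_rot: [[-0.0, 0.977, 0.214], [0.0, 0.214, -0.977], [-1.0, -0.0, -0.0]]
force: [0.1, 0.4, -2.0]
opening: 0.202
```

>>> play_rows([
  [[0,0.001,0,0,0,0,0],[0,0.002,0,0,0,0,0]],
])

```text
time_s: 8.7
position: [0.5672, 0.128, 0.0224]
tcp_rot: [[-0.001, 0.977, 0.214], [-0.0, 0.214, -0.977], [-1.0, -0.001, -0.0]]
force: [-1.0, -0.7, -1.1]
opening: 0.205
```

>>> play_rows([
  [[0.0002,0.001,0,0,0,0,0],[0.0002,0.002,0,0,0,0,0],[0.0002,0.002,0,0,0,0,0]],
])

```text
time_s: 9.0
position: [0.5684, 0.1283, 0.0222]
tcp_rot: [[-0.002, 0.977, 0.214], [-0.0, 0.214, -0.977], [-1.0, -0.002, -0.0]]
force: [-3.8, -2.0, 1.4]
opening: 0.202
```

>>> play_rows([
  [[-0.0005,-0.01,0,0,0,0,0],[-0.0005,-0.025,0,0,0,0,0],[-0.0005,-0.04,0,0,0,0,0],[-0.0005,-0.055,0,0,0,0,0],[-0.0005,-0.057,-0.012,0,0,0,0],[-0.0005,-0.057,-0.024,0,0,0,0],[-0.0005,-0.057,-0.036,0,0,0,0],[-0.0005,-0.057,-0.036,0,0,0,0],[-0.0002,-0.057,-0.036,0,0,0,0]],
])

```text
time_s: 9.9
position: [0.5067, 0.1523, 0.0225]
tcp_rot: [[0.001, 0.976, 0.216], [0.0, 0.216, -0.976], [-1.0, 0.001, 0.0]]
force: [-0.1, -0.1, -1.3]
opening: 0.204
```

>>> play_rows([
  [[0.0002,0.004,0.001,0,0,0,0],[0.0002,0.008,0.001,0,0,0,0],[0.0002,0.012,0.001,0,0,0,0],[0.0002,0.016,0.001,0,0,0,0],[0.0002,0.019,0.001,0,0,0,0],[0.0002,0.021,0.001,0,0,0,0]],
])

```text
time_s: 10.5
position: [0.5273, 0.1549, 0.0222]
tcp_rot: [[0.0, 0.977, 0.214], [0.0, 0.214, -0.977], [-1.0, 0.0, 0.0]]
force: [0.8, -0.1, -1.5]
opening: 0.201
```

>>> play_rows([
  [[0,0.001,0,0,0,0,0],[0,0.002,0,0,0,0,0],[0,0.003,0,0,0,0,0]],
])

```text
time_s: 10.8
position: [0.5296, 0.1556, 0.0222]
tcp_rot: [[-0.0, 0.977, 0.214], [-0.0, 0.214, -0.977], [-1.0, -0.0, -0.0]]
force: [0.4, 0.3, -2.4]
opening: 0.204
```

>>> play_rows([
  [[0,0.001,0,0,0,0,0],[0,0.002,0,0,0,0,0]],
])

```text
time_s: 11.0
position: [0.5317, 0.1561, 0.0222]
tcp_rot: [[-0.0, 0.977, 0.214], [0.0, 0.214, -0.977], [-1.0, -0.0, -0.0]]
force: [0.3, -0.3, -2.3]
opening: 0.204
```

>>> play_rows([
  [[0.0004,0.001,0,0,0,0,0],[0.0004,0.002,0,0,0,0,0]],
])

```text
time_s: 11.2
position: [0.5325, 0.1563, 0.022]
tcp_rot: [[-0.002, 0.977, 0.214], [-0.0, 0.214, -0.977], [-1.0, -0.002, -0.0]]
force: [-4.3, -2.3, 4.7]
opening: 0.205
```

>>> play_rows([
  [[0,0.001,0,0,0,0,0],[0,0.002,0,0,0,0,0]],
])

```text
time_s: 11.4
position: [0.5346, 0.1568, 0.022]
tcp_rot: [[-0.002, 0.977, 0.214], [-0.0, 0.214, -0.977], [-1.0, -0.002, -0.0]]
force: [-4.6, -2.3, 4.4]
opening: 0.206
```

>>> play_rows([
  [[0,0.001,0,0,0,0,0],[0,0.002,0,0,0,0,0]],
])

```text
time_s: 11.6
position: [0.5364, 0.1573, 0.022]
tcp_rot: [[-0.002, 0.977, 0.214], [-0.0, 0.214, -0.977], [-1.0, -0.002, -0.0]]
force: [-4.5, -0.6, 5.7]
opening: 0.208
```

>>> play_rows([
  [[-0.0002,0.001,0,0,0,0,0],[-0.0002,0.002,0,0,0,0,0]],
])

```text
time_s: 11.8
position: [0.5397, 0.1578, 0.022]
tcp_rot: [[-0.0, 0.977, 0.214], [-0.0, 0.214, -0.977], [-1.0, -0.0, -0.0]]
force: [-4.0, -0.9, 3.8]
opening: 0.2
```

>>> play_rows([
  [[0,0.002,0,0,0,0,0],[0,0.004,0,0,0,0,0]],
])

```text
time_s: 12.0
position: [0.5434, 0.1586, 0.022]
tcp_rot: [[-0.0, 0.977, 0.214], [0.0, 0.214, -0.977], [-1.0, -0.0, -0.0]]
force: [-2.7, -0.6, 3.3]
opening: 0.206
```

>>> play_rows([
  [[0,0.002,0,0,0,0,0],[0,0.004,0,0,0,0,0],[0,0.006,0,0,0,0,0]],
])

```text
time_s: 12.3
position: [0.5493, 0.1599, 0.022]
tcp_rot: [[-0.0, 0.977, 0.214], [-0.0, 0.214, -0.977], [-1.0, -0.0, -0.0]]
force: [-3.4, -1.1, 4.5]
opening: 0.204
```

>>> play_rows([
  [[-0.0007,-0.01,0,0,0,0,0],[-0.0007,-0.025,0,0,0,0,0],[-0.0007,-0.04,0,0,0,0,0],[-0.0007,-0.044,-0.01,0,0,0,0],[-0.0007,-0.044,-0.02,0,0,0,0],[-0.0007,-0.044,-0.03,0,0,0,0],[-0.0007,-0.044,-0.036,0,0,0,0],[-0.0007,-0.044,-0.036,0,0,0,0],[-0.0003,-0.044,-0.036,0,0,0,0],[-0.0003,-0.044,-0.036,0,0,0,0]],
])

```text
time_s: 13.3
position: [0.4989, 0.1856, 0.0223]
tcp_rot: [[0.0, 0.977, 0.214], [-0.0, 0.214, -0.977], [-1.0, 0.0, 0.0]]
force: [0.2, -0.4, -1.1]
opening: 0.205
```

>>> play_rows([
  [[0,0.004,0,0,0,0,0],[0,0.008,0,0,0,0,0],[0,0.012,0,0,0,0,0],[0,0.016,0,0,0,0,0],[0,0.018,0,0,0,0,0],[0,0.02,0,0,0,0,0]],
])

```text
time_s: 13.9
position: [0.5184, 0.1899, 0.0223]
tcp_rot: [[-0.0, 0.977, 0.214], [-0.0, 0.214, -0.977], [-1.0, -0.0, -0.0]]
force: [-0.1, 0.4, -2.6]
opening: 0.2
```

>>> play_rows([
  [[0.0002,0.001,0,0,0,0,0],[0.0002,0.002,0,0,0,0,0],[0.0002,0.003,0,0,0,0,0]],
])

```text
time_s: 14.2
position: [0.5209, 0.1905, 0.0221]
tcp_rot: [[-0.0, 0.977, 0.214], [-0.0, 0.214, -0.977], [-1.0, -0.0, -0.0]]
force: [-0.4, -0.3, -1.5]
opening: 0.205
```

>>> play_rows([
  [[0,0.001,0,0,0,0,0],[0,0.001,0,0,0,0,0]],
])

```text
time_s: 14.4
position: [0.5223, 0.1908, 0.0221]
tcp_rot: [[0.0, 0.977, 0.214], [0.0, 0.214, -0.977], [-1.0, 0.0, 0.0]]
force: [0.6, -0.3, -1.5]
opening: 0.206
```

>>> play_rows([
  [[0,0.001,0,0,0,0,0],[0,0.001,0,0,0,0,0]],
])

```text
time_s: 14.6
position: [0.5232, 0.191, 0.0221]
tcp_rot: [[0.0, 0.977, 0.214], [0.0, 0.214, -0.977], [-1.0, 0.0, 0.0]]
force: [0.2, 0.0, -1.7]
opening: 0.207
```

>>> play_rows([
  [[0,0.001,0,0,0,0,0],[0,0.001,0,0,0,0,0]],
])

```text
time_s: 14.8
position: [0.5242, 0.1912, 0.0222]
tcp_rot: [[0.0, 0.977, 0.214], [0.0, 0.214, -0.977], [-1.0, 0.0, 0.0]]
force: [0.7, 1.0, -1.5]
opening: 0.206
```

>>> play_rows([
  [[0.0001,0.001,0,0,0,0,0],[0.0001,0.001,0,0,0,0,0]],
])

```text
time_s: 15.0
position: [0.525, 0.1914, 0.0221]
tcp_rot: [[0.0, 0.977, 0.214], [0.0, 0.214, -0.977], [-1.0, 0.0, -0.0]]
force: [0.3, -0.4, -1.5]
opening: 0.207
```

>>> play_rows([
  [[0,0.001,0,0,0,0,0],[0,0.001,0,0,0,0,0]],
])

```text
time_s: 15.2
position: [0.5262, 0.1916, 0.0221]
tcp_rot: [[0.001, 0.977, 0.214], [0.0, 0.214, -0.977], [-1.0, 0.001, 0.0]]
force: [0.6, 0.1, -2.0]
opening: 0.206
```

>>> play_rows([
  [[0,0.001,0,0,0,0,0],[0,0.001,0,0,0,0,0]],
])

```text
time_s: 15.4
position: [0.5272, 0.1919, 0.0221]
tcp_rot: [[0.0, 0.977, 0.214], [0.0, 0.214, -0.977], [-1.0, 0.0, 0.0]]
force: [-0.4, -0.6, -0.7]
opening: 0.206
```

>>> play_rows([
  [[0,0.001,0,0,0,0,0],[0,0.001,0,0,0,0,0]],
])

```text
time_s: 15.6
position: [0.5282, 0.1921, 0.022]
tcp_rot: [[0.0, 0.977, 0.214], [0.0, 0.214, -0.977], [-1.0, 0.0, -0.0]]
force: [-1.0, -0.7, -1.1]
opening: 0.203
```

>>> play_rows([
  [[0,0.001,0,0,0,0,0],[0,0.001,0,0,0,0,0]],
])

```text
time_s: 15.8
position: [0.5291, 0.1923, 0.022]
tcp_rot: [[0.0, 0.977, 0.214], [0.0, 0.214, -0.977], [-1.0, 0.0, -0.0]]
force: [-1.0, 0.8, -0.7]
opening: 0.205
```

>>> play_rows([
  [[0,0.001,0,0,0,0,0],[0,0.001,0,0,0,0,0]],
])

```text
time_s: 16.0
position: [0.5301, 0.1925, 0.0221]
tcp_rot: [[0.0, 0.977, 0.214], [0.0, 0.214, -0.977], [-1.0, 0.001, -0.0]]
force: [-0.9, -0.2, -0.3]
opening: 0.207
```

>>> play_rows([
  [[0,0.001,0,0,0,0,0],[0,0.002,0,0,0,0,0]],
])

```text
time_s: 16.2
position: [0.5318, 0.1929, 0.022]
tcp_rot: [[-0.0, 0.977, 0.214], [0.0, 0.214, -0.977], [-1.0, -0.0, -0.0]]
force: [-1.4, 0.3, 0.8]
opening: 0.209
```

>>> play_rows([
  [[0,0.001,0,0,0,0,0],[0,0.002,0,0,0,0,0]],
])

```text
time_s: 16.4
position: [0.5337, 0.1933, 0.022]
tcp_rot: [[-0.0, 0.977, 0.214], [-0.0, 0.214, -0.977], [-1.0, -0.0, -0.0]]
force: [-2.2, -0.3, 0.6]
opening: 0.204
```

>>> play_rows([
  [[-0.0001,0.001,0,0,0,0,0],[-0.0001,0.002,0,0,0,0,0]],
])

```text
time_s: 16.6
position: [0.5364, 0.1938, 0.022]
tcp_rot: [[0.001, 0.977, 0.214], [0.0, 0.214, -0.977], [-1.0, 0.001, 0.0]]
force: [0.5, 0.2, -1.8]
opening: 0.205
```

>>> play_rows([
  [[0,0.001,0,0,0,0,0],[0,0.002,0,0,0,0,0]],
])

```text
time_s: 16.8
position: [0.5379, 0.1942, 0.022]
tcp_rot: [[0.0, 0.977, 0.214], [0.0, 0.214, -0.977], [-1.0, 0.0, -0.0]]
force: [-0.5, 0.0, -1.5]
opening: 0.205
```

>>> play_rows([
  [[0,0.002,0,0,0,0,0],[0,0.004,0,0,0,0,0]],
])

```text
time_s: 17.0
position: [0.5421, 0.1951, 0.0221]
tcp_rot: [[0.001, 0.977, 0.214], [0.0, 0.214, -0.977], [-1.0, 0.001, 0.0]]
force: [0.0, -0.2, -1.2]
opening: 0.207
```

>>> play_rows([
  [[-0.0005,-0.01,0,0,0,0,0],[-0.0005,-0.025,0,0,0,0,0],[-0.0005,-0.04,0,0,0,0,0],[-0.0005,-0.045,-0.01,0,0,0,0],[-0.0005,-0.045,-0.02,0,0,0,0],[-0.0005,-0.045,-0.03,0,0,0,0],[-0.0005,-0.045,-0.036,0,0,0,0],[-0.0005,-0.045,-0.036,0,0,0,0],[-0.0001,-0.045,-0.036,0,0,0,0],[0,-0.045,-0.036,0,0,0,0]],
])

```text
time_s: 18.0
position: [0.4902, 0.2205, 0.022]
tcp_rot: [[0.0, 0.977, 0.214], [-0.0, 0.214, -0.977], [-1.0, 0.0, 0.0]]
force: [0.1, 0.6, -0.6]
opening: 0.203
```

>>> play_rows([
  [[0,0.004,0,0,0,0,0],[0,0.008,0,0,0,0,0],[0,0.012,0,0,0,0,0],[0,0.016,0,0,0,0,0],[0,0.018,0,0,0,0,0],[0,0.02,0,0,0,0,0],[0,0.021,0,0,0,0,0],[0,0.021,0,0,0,0,0]],
])

```text
time_s: 18.8
position: [0.5107, 0.2251, 0.0221]
tcp_rot: [[0.0, 0.977, 0.214], [0.0, 0.214, -0.977], [-1.0, 0.0, -0.0]]
force: [-0.1, 0.6, -1.9]
opening: 0.203
```

>>> play_rows([
  [[0,0.001,0,0,0,0,0],[0,0.001,0,0,0,0,0]],
])

```text
time_s: 19.0
position: [0.5115, 0.2253, 0.0222]
tcp_rot: [[0.0, 0.977, 0.214], [0.0, 0.214, -0.977], [-1.0, 0.0, -0.0]]
force: [0.7, 0.3, -2.4]
opening: 0.207
```

>>> play_rows([
  [[0,0.001,0,0,0,0,0],[0,0.001,0,0,0,0,0]],
])

```text
time_s: 19.2
position: [0.5126, 0.2256, 0.0221]
tcp_rot: [[0.0, 0.977, 0.214], [0.0, 0.214, -0.977], [-1.0, 0.0, -0.0]]
force: [0.4, 0.4, -2.2]
opening: 0.2
```

>>> play_rows([
  [[0,0.001,0,0,0,0,0],[0,0.001,0,0,0,0,0]],
])

```text
time_s: 19.4
position: [0.5136, 0.2258, 0.0222]
tcp_rot: [[0.0, 0.977, 0.214], [0.0, 0.214, -0.977], [-1.0, 0.0, -0.0]]
force: [0.1, -0.2, -1.9]
opening: 0.204
```

>>> play_rows([
  [[0.0001,0.001,0,0,0,0,0],[0.0001,0.001,0,0,0,0,0]],
])

```text
time_s: 19.6
position: [0.5142, 0.2259, 0.0221]
tcp_rot: [[-0.0, 0.977, 0.214], [-0.0, 0.214, -0.977], [-1.0, -0.0, -0.0]]
force: [-0.4, 0.3, -1.1]
opening: 0.205
```

>>> play_rows([
  [[0,0.001,0,0,0,0,0],[0,0.001,0,0,0,0,0]],
])

```text
time_s: 19.8
position: [0.5146, 0.226, 0.0221]
tcp_rot: [[-0.002, 0.977, 0.214], [-0.0, 0.214, -0.977], [-1.0, -0.002, -0.0]]
force: [-1.8, -0.5, 1.4]
opening: 0.206
```

>>> play_rows([
  [[0,0.001,0,0,0,0,0],[0,0.001,0,0,0,0,0]],
])

```text
time_s: 20.0
position: [0.5151, 0.2262, 0.0221]
tcp_rot: [[-0.002, 0.977, 0.214], [-0.0, 0.214, -0.977], [-1.0, -0.002, -0.0]]
force: [-4.4, -1.1, 3.3]
opening: 0.207
```

>>> play_rows([
  [[0,0.001,0,0,0,0,0],[0,0.001,0,0,0,0,0]],
])

```text
time_s: 20.2
position: [0.5153, 0.2263, 0.0221]
tcp_rot: [[-0.004, 0.977, 0.214], [-0.001, 0.214, -0.977], [-1.0, -0.004, -0.0]]
force: [-6.1, -1.4, 5.3]
opening: 0.209
```

>>> play_rows([
  [[0,-0.004,0,0,0,0,0],[-0.0005,-0.014,0,0,0,0,0],[-0.0005,-0.026,0,0,0,0,0],[-0.0005,-0.028,0.01,0,0,0,0],[-0.0005,-0.028,0.02,0,0,0,0],[-0.0005,-0.028,0.03,0,0,0,0],[-0.0005,-0.028,0.036,0,0,0,0],[-0.0005,-0.028,0.036,0,0,0,0],[-0.0001,-0.028,0.036,0,0,0,0],[-0.0001,-0.028,0.036,0,0,0,0]],
])

```text
time_s: 21.2
position: [0.4977, 0.1855, 0.0221]
tcp_rot: [[0.0, 0.977, 0.214], [0.0, 0.214, -0.977], [-1.0, 0.0, -0.0]]
force: [-0.3, -0.0, -1.4]
opening: 0.205
```

>>> play_rows([
  [[0,0.005,0,0,0,0,0],[0,0.01,0,0,0,0,0],[0,0.015,0,0,0,0,0],[0,0.02,0,0,0,0,0],[0,0.024,0,0,0,0,0],[0,0.028,0,0,0,0,0],[0,0.032,0,0,0,0,0]],
])

```text
time_s: 21.9
position: [0.5289, 0.1923, 0.0221]
tcp_rot: [[-0.001, 0.977, 0.214], [-0.0, 0.214, -0.977], [-1.0, -0.001, -0.0]]
force: [-1.2, -0.1, -1.0]
opening: 0.206
```

>>> play_rows([
  [[0,0.003,0,0,0,0,0],[0,0.006,0,0,0,0,0],[0,0.009,0,0,0,0,0],[0,0.012,0,0,0,0,0],[0,0.014,0,0,0,0,0]],
])

```text
time_s: 22.4
position: [0.543, 0.1953, 0.0221]
tcp_rot: [[0.0, 0.977, 0.214], [0.0, 0.214, -0.977], [-1.0, 0.0, 0.0]]
force: [-0.2, 0.2, -1.3]
opening: 0.205
```

>>> play_rows([
  [[0,0.003,0,0,0,0,0],[0,0.006,0,0,0,0,0],[0,0.008,0,0,0,0,0],[0,0.008,0,0,0,0,0]],
])

```text
time_s: 22.8
position: [0.5509, 0.197, 0.0222]
tcp_rot: [[0.001, 0.977, 0.214], [0.0, 0.214, -0.977], [-1.0, 0.001, 0.0]]
force: [0.1, -0.9, -2.3]
opening: 0.207
```

>>> play_rows([
  [[0,0.001,0,0,0,0,0],[0,0.001,0,0,0,0,0]],
])

```text
time_s: 23.0
position: [0.5513, 0.1972, 0.0221]
tcp_rot: [[-0.0, 0.977, 0.214], [-0.0, 0.214, -0.977], [-1.0, -0.0, -0.0]]
force: [0.3, 0.4, -1.9]
opening: 0.211
```

>>> play_rows([
  [[0,0.001,0,0,0,0,0],[0,0.001,0,0,0,0,0]],
])

```text
time_s: 23.2
position: [0.5518, 0.1973, 0.0221]
tcp_rot: [[-0.001, 0.977, 0.214], [-0.0, 0.214, -0.977], [-1.0, -0.001, -0.0]]
force: [-0.9, -0.4, -1.4]
opening: 0.205
```

>>> play_rows([
  [[0,0.001,0,0,0,0,0],[0,0.001,0,0,0,0,0]],
])

```text
time_s: 23.4
position: [0.5524, 0.1975, 0.0221]
tcp_rot: [[-0.002, 0.977, 0.214], [-0.0, 0.214, -0.977], [-1.0, -0.002, -0.0]]
force: [-4.1, -0.9, 1.8]
opening: 0.206
```

>>> play_rows([
  [[0.0001,0,0,0,0,0,0],[0.0001,0,0,0,0,0,0.05],[0.0001,0,0,0,0,0,0.05],[0.0001,0,0,0,0,0,0.05],[0.0001,0,0,0,0,0,0.05],[0.0001,0,0,0,0,0,0.05]],
])

```text
time_s: 24.0
position: [0.5537, 0.1976, 0.0221]
tcp_rot: [[0.001, 0.977, 0.214], [0.0, 0.214, -0.977], [-1.0, 0.001, 0.0]]
force: [-0.6, 0.2, -0.7]
opening: 0.543
```

>>> play_rows([
  [[-0.02,0,0,0,0,0,0.05],[-0.05,0,0,0,0,0,0.05],[-0.09,0,0,0,0,0,0.05],[-0.13,0,0,0,0,0,0.05],[-0.16,-0.03,0.03,0,0,0,0.05],[-0.17,-0.05,0.07,0,0,0,0.05],[-0.17,-0.06,0.11,0,0,0,0.05],[-0.17,-0.06,0.15,0,0,0,0.05],[-0.17,-0.06,0.19,0,0,0,0.05],[-0.17,-0.06,0.23,0,0,0,0.05],[-0.17,-0.06,0.27,0,0,0,0.05],[-0.17,-0.06,0.27,0,0,0,0.05]],
])

```text
time_s: 25.2
position: [0.5546, -0.0842, 0.1924]
tcp_rot: [[0.004, 0.978, 0.209], [-0.003, 0.209, -0.978], [-1.0, 0.003, 0.004]]
force: [-0.4, -0.2, 0.2]
opening: 0.573
```

Run:
```python
from ov import *
g=(.5519,.1975)
overlay('top','pics/t6.png',g,12.36,0,(.607,.191),12.3,'pics/t6c.png',255,160,90,90,6)
overlay('scene','pics/s6.png',g,12.36,0,(.607,.191),12.3,'pics/s6c.png',260,170,100,80,7)
```

```text
(no output)
```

View pics/t6c.png

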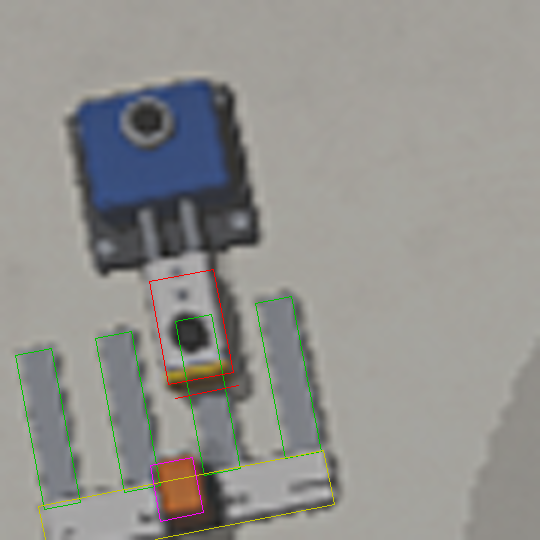

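View pics/s6c.png

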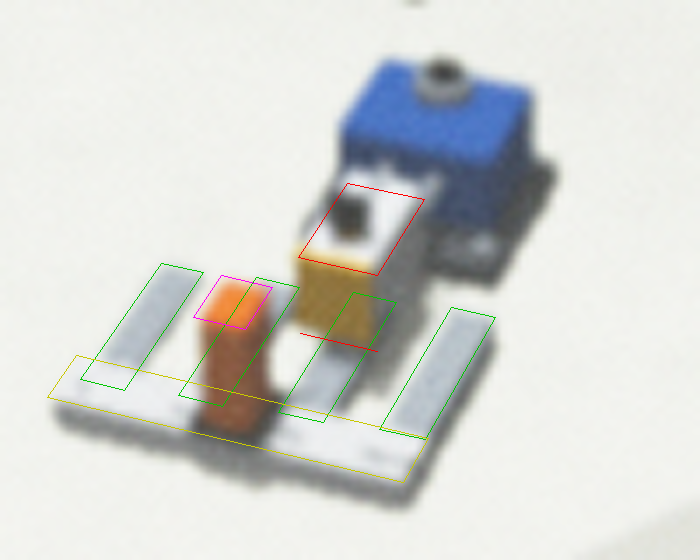

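View pics/s6.png

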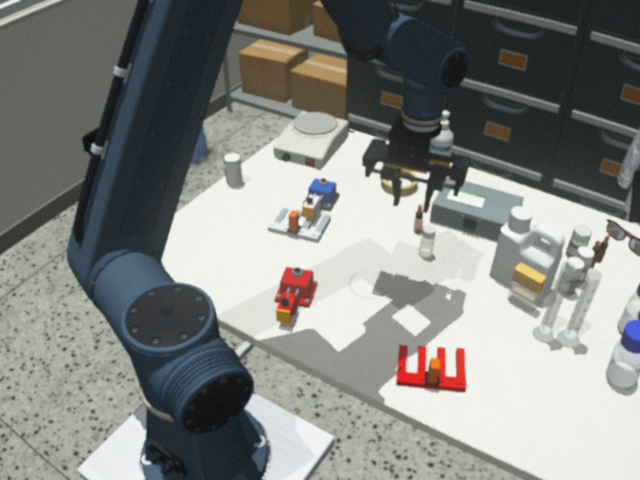

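Run:
```python
from h import *
c=capture('top')
for fn,x,y,w,h,tcp,a in [('pics/top0.png',390,255,30,30,(.4865,-.1073),17.35),('pics/t6.png',272,230,25,25,(.5524,.1975),12.36)]:
    I=cv2.imread(fn)[y:y+h,x:x+w].astype(float); wgt=np.clip(I[:,:,2]-I[:,:,0]-60,0,None)*(I[:,:,2]>130)
    Y,X=np.mgrid[y:y+h,x:x+w]; uv=((X*wgt).sum()/wgt.sum(),(Y*wgt).sum()/wgt.sum())
    p=atz(c,uv,.062)[:2]; d=p-np.array(tcp); ca,sa=np.cos(np.radians(a)),np.sin(np.radians(a))
    print(fn,uv,p,'fwd',ca*d[0]+sa*d[1],'left',-sa*d[0]+ca*d[1])
print(read_state()['time_s'])
```

```text
pics/top0.png (np.float64(406.131845841785), np.float64(268.87829614604465)) [ 0.48763537 -0.10782107] fwd 0.0009283206042492604 left -0.0008359373203996423
pics/t6.png (np.float64(284.42431281455674), np.float64(240.34688346883468)) [0.55344167 0.19611333] fwd 0.0007207097440627137 left -0.001577499950029179
25.35
```

Run:
```python
from h import *
print(hand_in())
```

```text
the job is handed in; nothing more can be done
None
```

The slot takes the 10 mm leaf and stops the 13 mm leaf, so it is the high blade. The job is handed in at about 25.4 s of the 51 s allowed.

- **4 mm leaf:** it passed under the blade and touched the back stop with about 4 N.
- **7 mm leaf:** it passed. The force stayed steady at 3–5 N, from pressing the gauge lightly on the table, and did not build up with distance.
- **10 mm leaf:** it passed with about 2 N or less.
- **13 mm leaf:** it bound at the blade's front face. The force rose about 2 N per mm to about 6 N, and I backed off there.

I then pushed the 10 mm leaf in until the back stop pushed back with about 4 N, where I expected the stop to be. I opened the gripper and moved the arm clear.

**Last checks:** a top picture after release puts the gauge where I left it, to about 0.2 mm along the slot and 1 mm sideways. It lies flat, with the leaf under the head. The side camera shows the gauge about 2 mm off from that, the same small offset as before and within its calibration. In the side view after release, the vial, dropper bottle, jar and red look-alikes appear untouched; I checked this by eye only.

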